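Dock a circuit board carriage and draw it tight with the cam lock

ROBOT

A 6-joint arm with a two-finger parallel gripper is mounted at the origin on the work surface. World frame = base frame: x ahead of the robot, y to its left, z up, the work surface at z = 0. Lengths are in m, angles in rad, forces in N, time in s.
With the tool pointing down it reaches from about 0.275 to 0.85 m from the base axis. Payload 19 kg.
Tool frame: the origin (TCP) lies midway between the tips of the shut fingers; the grasp point (between the pads) lies 19 mm behind it; z points along the fingers, x is the direction in which the jaws open and shut, and the axes are right-handed (so a half turn about z gives the same grasp; the last joint's range is limited). The gripper opens to 85 mm and grips with 20 to 120 N. Pads are 22 mm wide; open, the fingers measure 114 mm over their backs; the gripper's body (76 mm by 85 mm) begins 54 mm behind the grasp point. The pads swing forward as they close: fully open they stand 13 mm farther back than shut.
Start: joints at [-1.323, 0.15, 1.437, -0, 1.554, -0.134], TCP at [0.214, -0.534, 0.231] pointing down, gripper open.
Joint ranges: [-2.8, 2.8], [-0.68, 2.1], [0.12, 2.68], [-1.39, 4.53], [0.16, 2.79], [-2.81, 2.81]. Speed limits (rad/s): [1.89, 1.89, 2.22, 3.01, 3.01, 3.01].

INTERFACE

Orientations are given as a unit quaternion [w, x, y, z].
In Python, from rig import observe, camera, hand_in gives the robot as it stands. The module is installed in compiled form; this text tells all that it offers.
- The arm moves only by the shell command python3 -m crank 'ROWS' [FORCE]. ROWS is text: rows parted by semicolons, each of 7 numbers parted by spaces: the shift along the tool's x, y, z normalised to -1 to 1, where 1 is 20 cm, then the turn, a rotation vector about the tool's x, y, z normalised to -1 to 1, where 1 is 180 degrees, then the gripper command: -1 is fully open, 1 is shut, values between are in proportion. In form: dx dy dz wx wy wz hand; .... A call has 1 to 20 rows; each row is the pose to reach, as a shift and turn from the pose commanded when the call began, along the tool's axes at that moment, turning the shorter way round; what a row does not reach only later rows make up. A row lasts 1/12 s, in which the tool goes at most 41.7 mm and 7.16 degrees, less where a joint would pass 70% of its speed; a pose out of reach is approached as far as the arm can. A call with a number of a shift or a turn outside -1 to 1 is refused whole. A call with a gripper value outside its range is refused whole. The fingers move at their own pace and stop on an object; FORCE is the grip in N (left out, the last holds). Time passes only in rows, so rows that repeat a pose let the fingers close. It gives the time, the measured TCP pose, the force and the opening at its end, in the units of the state.
- observe(): the state, without advancing time (a new reading comes with each control period).
- camera(name): name is "scene" or "top" or "wrist"; returns a dict with "frame" (480x640x3 uint8, red, green, blue), "fx", "fy", "cx", "cy" (pixels), "eye" and "rotation" of the camera in the world; the wrist camera has in their place "hand_eye" (4x4, takes a point from camera to tool coordinates, whose origin is the TCP and whose axes are the tool frame's). Camera axes: x right, y down, z forward; pixel columns grow to the right and rows downward; lengths in m; the calibration is good to about 2 mm. A picture is of the moment at which its call begins: read the wrist's pose just before it. There is no depth.
- hand_in(): hands the job in, once; it reports no verdict.
The state is a dict: "clock": time; "joints": joint angles; "joint_velocities": joint speeds; "joint_efforts": joint torques, N m; "position": TCP position; "eef_rot": TCP orientation; "wrist_force": force on the tool from outside, world axes, zero at the start; "torque": the same for the moment, N m; "gripper_width": opening from 0.0 (shut) to 1.0 (fully open).
Only numpy, scipy, OpenCV 4.12 (cv2) and the standard library are available. Lean on these libraries where they do the work, as an engineer would, in place of code of your own. Each camera call takes 0.05 s, during which the arm holds its last target. There are 200 camera calls.

TASK

Slide the circuit board's carriage in by its black handle until it just meets the two spring connectors, then turn the cam's black wing clockwise, about half a turn, so that its hook catches the carriage's pin and draws it in firmly tight. Feel for the tight point, which differs each time, and do not force the cam beyond it; then let go and leave the other things on the bench where they are.

Things in the scene. Friction and masses are not known exactly. Their poses are not given: they have to be found in the camera images.
- fixture: fixed aluminium base plate, 310 x 190 x 10 mm. Origin: on the bench under the cam's upright axis; x = direction in which the carriage slides in (handle towards cam), z up; plate from x = -245 to 65 mm. Two grey connector housings (30 x 30 mm, 34 mm high) stand at x about -33 to -3, y = +-58 mm; black spring connectors (37 mm high) project 20 mm from them towards the carriage
- axis (a point): fixed point on the cam's axis, 30 mm above the bench. With the carriage just on the spring connectors the pin stands 25 to 31 mm from this axis (differs each time, not visible); further in, the springs resist with 18 N per mm. A push of 5 to 10 N on them is enough. The pin must be within 33 mm of the axis before the cam is turned
- carriage: aluminium slide plate (110 mm along x, 150 mm wide, top 20 mm above the bench) with a green circuit board, guided along the fixture's x; axes as the fixture's; origin under its pin. The plate runs from x = -26 to -136 mm, board parts up to 33 mm above the bench. Slides with about 2.5 N friction, stays where left; starts with the pin 60 to 95 mm from the cam axis
- handle (a point): middle of the carriage's black upright handle at the height to grip it, 54 mm above the bench: a plate 12 mm thick along the sliding direction, 44 mm wide across it, 20 to 64 mm above the bench, 116 mm behind the pin
- pin (a point): the carriage's upright steel pin, 10 mm in diameter, 30 mm above the bench, top at 39 mm, at the end of a flat steel bar in front of the carriage
- wing (a point): on the cam's axis, 57 mm above the bench, in the middle of the cam's black wing grip: an upright plate 46 mm long, 12 mm thick, 36 to 67 mm above the bench. x of this point runs along the wing, y across its thickness, and it turns with the cam. Under it is a steel hub of 29 mm diameter and the hook, all below 36 mm
- cam_angle (a joint): cam angle, rad: 0 = open stop (hook's mouth towards the carriage, wing along the sliding direction), grows clockwise seen from above to 3.75; starts at 0 to 0.3, open enough for the pin. Free turning takes 0.06 N m; on the springs it rises by about 0.6 N m per rad. Properly tight is 0.25 to 0.4 N m, met anywhere from 1.6 to 3.5 rad; above 0.5 N m it is forced. Stays where left, also under load
- cam: steel snail-shaped hook, 24 to 34 mm above the bench, outer radius up to 51 mm, round the hub, turning with the cam; origin on the cam's axis at the bench. From a cam angle of about 0.6 it runs behind the pin; its inner face starts 39 mm from the axis at the tip and draws the pin in by 3.8 mm per rad
- spool: bystander: green wire spool, 56 mm diameter, 50 mm high; origin under its centre
- tape: bystander: copper-coloured roll of tape lying flat, 72 mm diameter, 24 mm high; origin under its centre
- driver: bystander: screwdriver 160 mm long lying on the bench, along its x
- partsbox: bystander: small open blue parts box 90 x 120 x 30 mm; origin under its centre

How it is judged:
By the outcome, as a careful person would: the job done as asked, in the order asked, and still so for the second after the job is handed in, with the robot touching nothing.
It also fails if it takes over 72 s, if anything falls off the work surface, if the arm or the gripper's body presses on something with over 40 N, if the wrist force passes 120 N, or if a joint passes its speed limit or range.

## Working session

There is one attempt and no reset: what is moved stays moved. The work goes in short steps, Python scripts to look and compute and a shell command to move; the robot and the scene stay as the last step left them, time stands still between calls to the robot, and variables do not carry over. Pictures are saved under pics/ and viewed, about 8 in all and at most 12, crops included, and the job is handed in when it is done.

```bash
mkdir -p pics; cat > h.py <<'E'
import numpy as np, cv2
from rig import observe, camera
from scipy.spatial.transform import Rotation as R
def ray(c,u,v,z):
    d=np.array(c["rotation"])@np.array([(u-c["cx"])/c["fx"],(v-c["cy"])/c["fy"],1]); e=np.array(c["eye"])
    return e+d*(z-e[2])/d[2]
def proj(c,p):
    q=np.array(c["rotation"]).T@(np.array(p)-np.array(c["eye"])); return [c["fx"]*q[0]/q[2]+c["cx"],c["fy"]*q[1]/q[2]+c["cy"]]
def rot(s): q=s["eef_rot"]; return R.from_quat([q[1],q[2],q[3],q[0]])
E
python3 - <<'E'
from h import *
import pickle
print(observe())
for n in("top","scene"):
    c=camera(n); pickle.dump(c,open(n+".pkl","wb")); cv2.imwrite(f"pics/{n}0.png",c["frame"][:,:,::-1]); print(n,c["eye"],c["rotation"],c["fx"],c["cx"],c["cy"])
E
```

```text
{'clock': 0.0, 'joints': array([-1.32298788e+00,  1.50984788e-01,  1.43797666e+00,  3.00700493e-05,
        1.55383010e+00, -1.33985250e-01]), 'joint_velocities': array([ 0.00113436, -0.00177841, -0.00031356,  0.00150946, -0.00021831,
        0.00010843]), 'joint_efforts': array([-2.25900541e-03, -7.13075137e+01, -5.70863199e+01, -3.29502109e-04,
        9.31111397e-03,  3.23122947e-05]), 'position': array([ 0.21417721, -0.53336972,  0.23070323]), 'eef_rot': array([-4.10291599e-04,  8.28427616e-01, -5.60095819e-01, -4.37286858e-04]), 'wrist_force': array([-0.00329318, -0.68389309, -0.39430463]), 'torque': array([ 0.00308996, -0.047261  , -0.00184293]), 'gripper_width': 1.0008283267877633}
top [ 0.37352956 -0.02318076  1.50253906] [-0.04546407  0.71202114 -0.6996685   0.03772141] 566.0562438200842 314.9482873704673 243.3373290783468
scene [ 1.12695734 -0.37476496  1.16706679] [-0.2448185   0.84272529  0.45893909 -0.13875483] 561.3801192597473 313.01197891153697 252.46005559900576
```

View pics/top0.png

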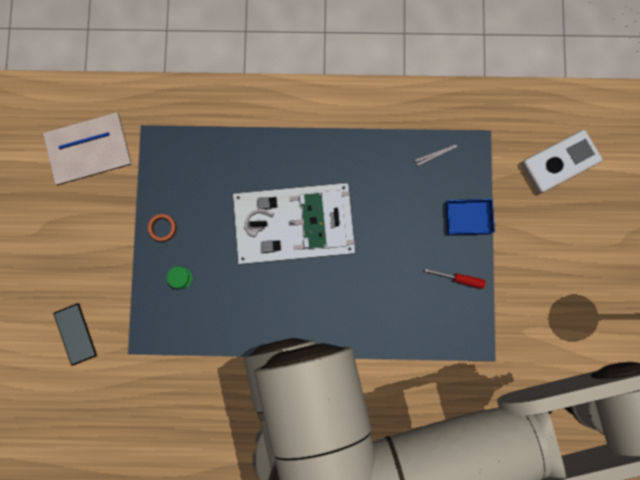

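View pics/scene0.png

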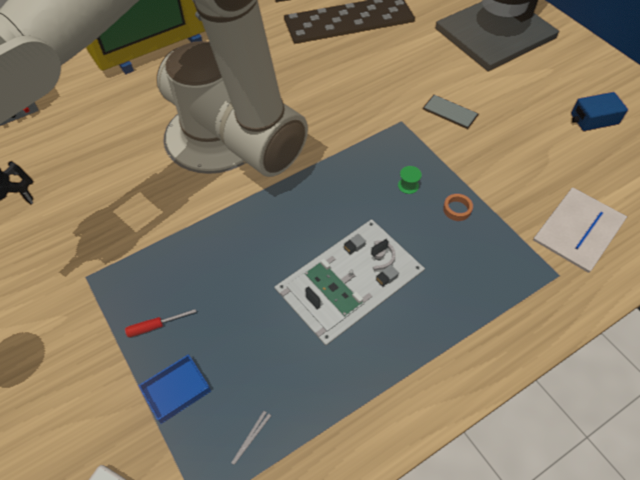

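Top view: plate corners ≈ (234,194), (349,184), (355,253), (239,263); the cam wing is at ≈(257,224) and the handle at ≈(335,217). Next: an enlarged crop.

```bash
sed -i 's/np.array(c\["rotation"\])/RM(c)/g; 3a def RM(c): q=c["rotation"]; return R.from_quat([q[1],q[2],q[3],q[0]]).as_matrix()' h.py
python3 - <<'E'
from h import *
import pickle
c=pickle.load(open("top.pkl","rb"))
print(RM(c).round(3))
cv2.imwrite("pics/top1.png",cv2.resize(c["frame"][175:275,225:365,::-1],None,fx=5.7,fy=5.7,interpolation=cv2.INTER_CUBIC))
for p in[(234,194),(349,184),(355,253),(239,263)]: print(ray(c,*p,.01))
E
```

```text
[[ 0.018 -0.993  0.117]
 [-1.    -0.017  0.012]
 [-0.01  -0.118 -0.993]]
[0.67967508 0.21467867 0.01      ]
[ 0.7119625  -0.09379267  0.01      ]
[ 0.52592182 -0.11172272  0.01      ]
[0.49406859 0.19493052 0.01      ]
```

View pics/top1.png

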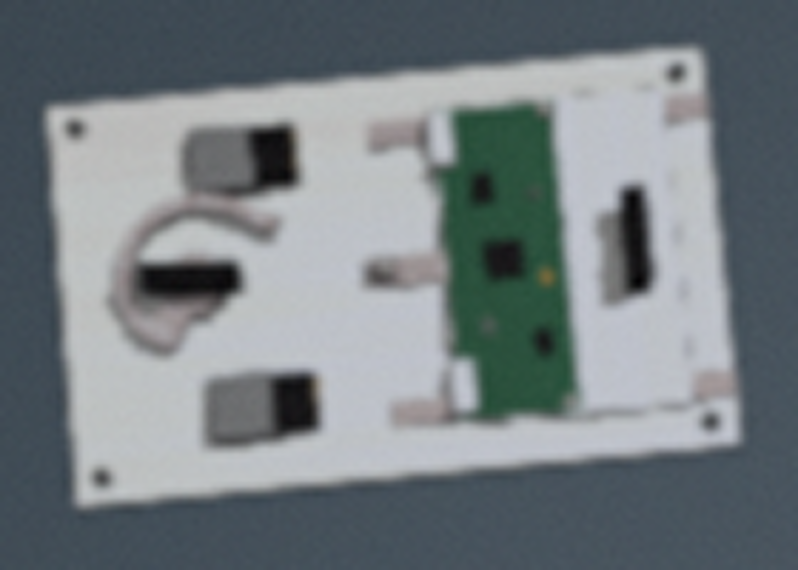

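Crop (×5.7, offset 225,175): plate corners (46,107), (704,48), (740,443), (78,508), wing top centre ≈(190,277), pin ≈(378,268), handle top ≈(636,240).

```bash
python3 - <<'E'
from h import *
import pickle
c=pickle.load(open("top.pkl","rb"))
f=lambda u,v,z: ray(c,225+(u+.5)/5.7-.5,175+(v+.5)/5.7-.5,z)
W=np.array([f(*p,.01)[:2] for p in[(46,107),(704,48),(740,443),(78,508)]])
L=np.array([(65,-95),(-245,-95),(-245,95),(65,95)])/1e3
print("sizes",np.linalg.norm(np.roll(W,-1,0)-W,axis=1))
wc=W.mean(0);lc=L.mean(0);z=((W-wc)@[1,1j])/((L-lc)@[1,1j]);
H=np.sum(((W-wc)@[1,1j])*np.conj((L-lc)@[1,1j]));th=np.angle(H)
Rm=np.array([[np.cos(th),-np.sin(th)],[np.sin(th),np.cos(th)]]);o=wc-Rm@lc
print("yaw",th,np.degrees(th),"origin",o,"res",(W-(L@Rm.T+o)).round(4).tolist())
for n,p in dict(wing=(190,277,.067),w1=(140,277,.067),w2=(240,275,.067),pin=(376,268,.039),handle=(636,240,.064)).items():
    w=f(*p); print(n,w,"local mm",((w[:2]-o)@Rm*1e3).round(1))
s=observe();print(rot(s).as_matrix().round(3))
E
```

```text
sizes [0.31146971 0.18784507 0.30900243 0.19044146]
yaw 1.6808425524529331 96.30518428154977 origin [0.59408999 0.14287119] res [[-0.0, 0.0004], [-0.0008, -0.0011], [0.0012, 0.0009], [-0.0004, -0.0002]]
wing [0.59276941 0.14143787 0.067     ] local mm [-1.3  1.5]
w1 [0.59239621 0.16398197 0.067     ] local mm [21.2 -0.6]
w2 [0.59405305 0.11892638 0.067     ] local mm [-23.8   2.7]
pin [0.60263705 0.05930831 0.039     ] local mm [-84.    0.7]
handle [ 0.61344371 -0.05919061  0.064     ] local mm [-203.    3.]
[[ 0.373 -0.928 -0.   ]
 [-0.928 -0.373  0.001]
 [-0.001 -0.    -1.   ]]
```

```bash
cat >> h.py <<'E'
TH=1.681; O=np.array([.594,.1425]); U=np.array([np.cos(TH),np.sin(TH)]); V=np.array([-U[1],U[0]])
def target(lx,ly,z,ang):
    "row from the present pose to local lx,ly (m), height z, tool x at world angle ang"
    s=observe(); r=rot(s); p=np.append(O+lx*U+ly*V,z); c,n=np.cos(ang),np.sin(ang)
    T=R.from_matrix(np.array([[c,n,0],[n,-c,0],[0,0,-1]]))
    print("row",(r.inv().apply(p-s["position"])/.2).round(4),((r.inv()*T).as_rotvec()/np.pi).round(4))
def rep():
    s=observe(); F=np.array(s["wrist_force"]); d=s["position"][:2]-O
    x=rot(s).as_matrix()[:,0]
    print("t %.2f loc mm %s z %.1f ang %.4f Fu %.2f Fv %.2f Fz %.2f Tz %.3f w %.3f j6 %.2f"%(s["clock"],(np.array([d@U,d@V])*1e3).round(2),s["position"][2]*1e3,np.arctan2(x[1],x[0]),F[:2]@U,F[:2]@V,F[2],s["torque"][2],s["gripper_width"],s["joints"][5]))
E
python3 -c "
from h import *
rep(); target(-.202,.001,.14,TH-np.pi)"
```

```text
t 0.10 loc mm [-630.03  451.86] z 230.8 ang -1.1890 Fu -1.11 Fv -0.45 Fz 0.16 Tz 0.008 w 0.998 j6 -0.13
row [-1.4566 -2.7457  0.4557] [-0.      0.0003  0.0864]
```

```bash
A="-0.48 -0.91 0.15 0 0 0 -0.4"
python3 -m crank '-0.48 -0.91 0.15 0 0 0 -0.4;-0.48 -0.91 0.15 0 0 0 -0.4;-0.48 -0.91 0.15 0 0 0 -0.4;-0.48 -0.91 0.15 0 0 0 -0.4;-0.48 -0.91 0.15 0 0 0 -0.4;-0.48 -0.91 0.15 0 0 0 -0.4' 40
python3 -m crank '-0.48 -0.91 0.15 0 0 0 -0.4;-0.48 -0.91 0.15 0 0 0 -0.4;-0.48 -0.91 0.15 0 0 0 -0.4;-0.48 -0.91 0.15 0 0 0 -0.4;-0.48 -0.91 0.15 0 0 0 -0.4;-0.48 -0.91 0.15 0 0 0 -0.4'
python3 -m crank '-0.48 -0.91 0.15 0 0 0.086 -0.4;-0.48 -0.91 0.15 0 0 0.086 -0.4;-0.48 -0.91 0.15 0 0 0.086 -0.4;-0.48 -0.91 0.15 0 0 0.086 -0.4;-0.48 -0.91 0.15 0 0 0.086 -0.4;-0.48 -0.91 0.15 0 0 0.086 -0.4;-0.48 -0.91 0.15 0 0 0.086 -0.4;-0.48 -0.91 0.15 0 0 0.086 -0.4'
python3 - <<'E'
from h import *
rep(); target(-.202,.001,.14,TH-np.pi)
s=observe(); c=camera("wrist"); X=np.linalg.inv(np.array(c["hand_eye"]))
cv2.imwrite("pics/wrist1.png",c["frame"][:,:,::-1])
for n,(lx,ly,z) in dict(handletop=(-.202,0,.064),pin=(-.085,0,.039),axis=(0,0,.067)).items():
    p=np.append(O+lx*U+ly*V,z); q=X@np.append(rot(s).inv().apply(p-s["position"]),1); print(n,c["fx"]*q[0]/q[2]+c["cx"],c["fy"]*q[1]/q[2]+c["cy"])
E
```

```text
clock: 0.6
position: [0.3505, -0.3716, 0.2003]
eef_rot: [-0.001, 0.83, -0.558, -0.001]
wrist_force: [-0.5, -0.7, 0.7]
gripper_width: 0.704
clock: 1.1
position: [0.4833, -0.2145, 0.1699]
eef_rot: [-0.001, 0.83, -0.558, -0.001]
wrist_force: [0.6, -0.4, -0.0]
gripper_width: 0.699
clock: 1.77
position: [0.6134, -0.0626, 0.1407]
eef_rot: [0.0, 0.746, -0.666, -0.001]
wrist_force: [-0.2, -0.2, -0.8]
gripper_width: 0.701
t 1.77 loc mm [-206.02    3.28] z 140.7 ang -1.4578 Fu -0.20 Fv 0.18 Fz -0.82 Tz 0.026 w 0.701 j6 1.23
row [-0.0201 -0.0114  0.0033] [0.0004 0.0001 0.0009]
handletop 311.50934617760475 250.75990075740737
pin 154.86822515841882 238.541924635603
axis 8.83765467158662 251.3860310421091
```

View pics/wrist1.png

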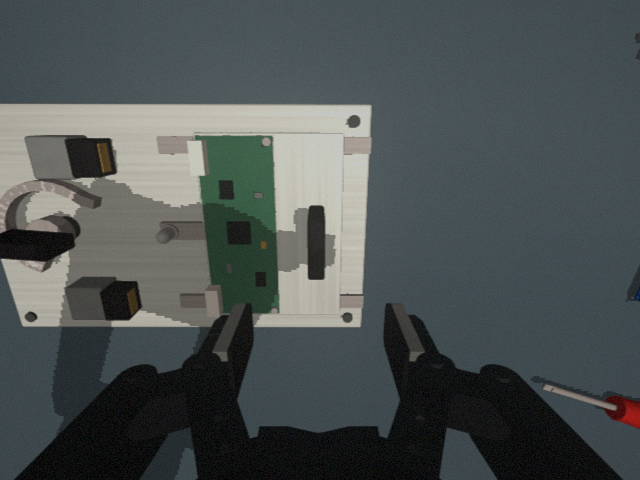

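Wrist view: handle top centre ≈(316,243) (predicted 311,251), plate corners on the right at (371,104) and (361,326), corner holes at (353,122), (347,317), (30,317). Agreement within a few mm; I check this against the plate.

```bash
python3 - <<'E'
from h import *
s=observe(); c=camera("wrist"); H=np.array(c["hand_eye"]); r=rot(s)
print(H.round(3))
e=s["position"]+r.apply(H[:3,3])
for n,(u,v,z) in dict(TR=(371,104,.01),BR=(361,326,.01),BLhole=(30,317,.01),handleTop=(317,206,.064),handleBot=(316,279,.064),pin=(172,230,.039),pin2=(165,238,.039),wing=(37,240,.067)).items():
    d=r.apply(H[:3,:3]@[(u-c["cx"])/c["fx"],(v-c["cy"])/c["fy"],1]); p=e+d*(z-e[2])/d[2]; q=p[:2]-O
    print(n,(q@U*1e3).round(1),(q@V*1e3).round(1))
E
```

```text
[[ 1.     0.    -0.     0.   ]
 [-0.     0.945  0.328 -0.085]
 [ 0.    -0.328  0.945 -0.143]
 [ 0.     0.     0.     1.   ]]
TR -245.9 -94.6
BR -246.5 93.7
BLhole 53.3 84.9
handleTop -206.4 -30.5
handleBot -205.8 21.4
pin -99.2 -6.4
pin2 -93.2 -0.2
wing -21.3 -7.9
```

```bash

python3 -m crank '-0.005 -0.016 0.2 0 0 0 -0.4;-0.005 -0.016 0.4 0 0 0 -0.4;-0.005 -0.016 0.515 0 0 0 -0.4;-0.005 -0.016 0.515 0 0 0 -0.4;-0.005 -0.016 0.515 0 0 0 -0.4'
python3 -c "
from h import *
rep()"
python3 -m crank '0 0 0 0 0 0 1;0 0 0 0 0 0 1;0 0 0 0 0 0 1;0 0 0 0 0 0 1;0 0 0 0 0 0 1;0 0 0 0 0 0 1;0 0 0 0 0 0 1;0 0 0 0 0 0 1;0 0 0 0 0 0 1;0 0 0 0 0 0 1' 40
python3 -c "
from h import *
rep()"
```

```text
clock: 2.28
position: [0.616, -0.0625, 0.0385]
eef_rot: [0.0, 0.745, -0.667, -0.001]
wrist_force: [0.6, -0.1, 1.3]
gripper_width: 0.701
t 2.28 loc mm [-206.15    0.65] z 38.5 ang -1.4605 Fu -0.20 Fv -0.60 Fz 1.31 Tz 0.005 w 0.701 j6 1.24
clock: 3.12
position: [0.6173, -0.0616, 0.0398]
eef_rot: [-0.0, 0.745, -0.667, 0.001]
wrist_force: [-2.4, -0.1, 9.2]
gripper_width: 0.129
t 3.12 loc mm [-205.46   -0.66] z 39.8 ang -1.4591 Fu 0.16 Fv 2.36 Fz 9.24 Tz 0.000 w 0.129 j6 1.24
```

```bash

python3 -m crank '-0.02 0 -0.01 0 0 0 1;-0.06 0 -0.01 0 0 0 1;-0.12 0 -0.01 0 0 0 1;-0.18 0 -0.01 0 0 0 1;-0.22 0 -0.01 0 0 0 1;-0.25 0 -0.01 0 0 0 1;-0.25 0 -0.01 0 0 0 1;-0.25 0 -0.01 0 0 0 1;-0.25 0 -0.01 0 0 0 1'
python3 -c "
from h import *
rep()"
python3 -m crank '-0.005 0 0 0 0 0 1;-0.01 0 0 0 0 0 1;-0.015 0 0 0 0 0 1;-0.02 0 0 0 0 0 1;-0.02 0 0 0 0 0 1'
python3 -c "
from h import *
rep()"
```

```text
clock: 3.87
position: [0.6115, -0.0111, 0.04]
eef_rot: [-0.001, 0.746, -0.666, 0.0]
wrist_force: [9.1, 3.8, -13.5]
gripper_width: 0.128
t 3.87 loc mm [-154.56   -0.5 ] z 40.0 ang -1.4588 Fu 2.75 Fv -9.45 Fz -13.54 Tz -0.068 w 0.128 j6 1.31
clock: 4.28
position: [0.6111, -0.0076, 0.04]
eef_rot: [-0.0, 0.745, -0.667, 0.0]
wrist_force: [9.0, -0.9, -15.5]
gripper_width: 0.133
t 4.28 loc mm [-151.1    -0.51] z 40.0 ang -1.4591 Fu -1.90 Fv -8.87 Fz -15.51 Tz -0.062 w 0.133 j6 1.32
```

```bash

python3 -m crank '-0.005 -0.004 0.006 0 0 0 1;-0.01 -0.004 0.006 0 0 0 1;-0.01 -0.004 0.006 0 0 0 1'
python3 -c "
from h import *
rep()"
python3 -m crank '-0.005 0 0 0 0 0 1;-0.005 0 0 0 0 0 1;-0.005 0 0 0 0 0 1'
python3 -c "
from h import *
rep()"
python3 -m crank '-0.005 0 0 0 0 0 1;-0.005 0 0 0 0 0 1;-0.005 0 0 0 0 0 1'
python3 -c "
from h import *
rep()"
```

```text
clock: 4.53
position: [0.611, -0.0058, 0.0398]
eef_rot: [0.0, 0.745, -0.667, 0.0]
wrist_force: [-4.8, -2.0, 6.0]
gripper_width: 0.133
t 4.53 loc mm [-149.26   -0.62] z 39.8 ang -1.4591 Fu -1.44 Fv 5.03 Fz 6.01 Tz -0.037 w 0.133 j6 1.32
clock: 4.78
position: [0.6109, -0.0048, 0.0399]
eef_rot: [0.0, 0.745, -0.667, 0.0]
wrist_force: [-5.4, -2.1, 5.6]
gripper_width: 0.133
t 4.78 loc mm [-148.3    -0.63] z 39.9 ang -1.4591 Fu -1.50 Fv 5.59 Fz 5.59 Tz 0.009 w 0.133 j6 1.33
clock: 5.03
position: [0.6108, -0.0038, 0.0399]
eef_rot: [0.0, 0.745, -0.667, 0.0]
wrist_force: [-6.0, -2.2, 4.6]
gripper_width: 0.127
t 5.03 loc mm [-147.29   -0.65] z 39.9 ang -1.4591 Fu -1.48 Fv 6.18 Fz 4.63 Tz -0.039 w 0.127 j6 1.33
```

```bash

for i in 1; do python3 -m crank '-0.003 0.002 0.001 0 0 0 1;-0.003 0.002 0.001 0 0 0 1;-0.003 0.002 0.001 0 0 0 1' >/dev/null;  python3 -c "
from h import *
rep()";
python3 -m crank '-0.003 0 0 0 0 0 1;-0.003 0 0 0 0 0 1;-0.003 0 0 0 0 0 1' >/dev/null;  python3 -c "
from h import *
rep()"; 
python3 -m crank '-0.002 0 0 0 0 0 1;-0.002 0 0 0 0 0 1;-0.002 0 0 0 0 0 1' >/dev/null;  python3 -c "
from h import *
rep()"; done
```

```text
t 5.28 loc mm [-146.79   -0.59] z 39.9 ang -1.4592 Fu -0.76 Fv 3.34 Fz 5.05 Tz -0.030 w 0.134 j6 1.33
t 5.53 loc mm [-146.2   -0.6] z 39.8 ang -1.4592 Fu -2.11 Fv 2.44 Fz 6.22 Tz -0.038 w 0.131 j6 1.33
t 5.78 loc mm [-145.82   -0.61] z 39.9 ang -1.4591 Fu -2.66 Fv 3.13 Fz 4.56 Tz -0.066 w 0.132 j6 1.33
```

```bash
r(){ python3 -c "
from h import *
rep()"; }
python3 -m crank '-0.002 0 0 0 0 0 1;-0.002 0 0 0 0 0 1;-0.002 0 0 0 0 0 1' >/dev/null; r
python3 -m crank '-0.002 0 0 0 0 0 1;-0.002 0 0 0 0 0 1;-0.002 0 0 0 0 0 1' >/dev/null; r
python3 -m crank '-0.002 0 0 0 0 0 1;-0.002 0 0 0 0 0 1;-0.002 0 0 0 0 0 1' >/dev/null; r
```

```text
t 6.03 loc mm [-145.42   -0.6 ] z 39.9 ang -1.4592 Fu -1.97 Fv 2.03 Fz 4.68 Tz -0.061 w 0.127 j6 1.33
t 6.28 loc mm [-145.01   -0.6 ] z 39.9 ang -1.4592 Fu -2.07 Fv 2.88 Fz 5.41 Tz -0.033 w 0.131 j6 1.33
t 6.53 loc mm [-144.6    -0.62] z 39.9 ang -1.4591 Fu -2.51 Fv 2.55 Fz 5.57 Tz -0.049 w 0.135 j6 1.33
```

```bash
r(){ python3 -c "
from h import *
rep()"; }
python3 -m crank '-0.003 0 0 0 0 0 1;-0.003 0 0 0 0 0 1;-0.003 0 0 0 0 0 1' >/dev/null; r
python3 -m crank '-0.003 0 0 0 0 0 1;-0.003 0 0 0 0 0 1;-0.003 0 0 0 0 0 1' >/dev/null; r
python3 -m crank '-0.002 0 0 0 0 0 1;-0.002 0 0 0 0 0 1;-0.002 0 0 0 0 0 1' >/dev/null; r
```

```text
t 6.78 loc mm [-143.99   -0.6 ] z 39.9 ang -1.4591 Fu -1.27 Fv 2.62 Fz 5.45 Tz -0.023 w 0.127 j6 1.33
t 7.03 loc mm [-143.39   -0.59] z 39.9 ang -1.4591 Fu -2.36 Fv 3.07 Fz 5.58 Tz 0.019 w 0.130 j6 1.33
t 7.28 loc mm [-142.97   -0.6 ] z 39.9 ang -1.4591 Fu -2.63 Fv 2.61 Fz 4.97 Tz -0.020 w 0.132 j6 1.33
```

```bash
r(){ python3 -c "
from h import *
rep()"; }
python3 -m crank '-0.003 0 0 0 0 0 1;-0.003 0 0 0 0 0 1;-0.003 0 0 0 0 0 1' >/dev/null; r
python3 -m crank '-0.003 0 0 0 0 0 1;-0.003 0 0 0 0 0 1;-0.003 0 0 0 0 0 1' >/dev/null; r
```

```text
t 7.53 loc mm [-142.39   -0.61] z 39.9 ang -1.4591 Fu -1.55 Fv 2.74 Fz 5.37 Tz -0.092 w 0.133 j6 1.33
t 7.78 loc mm [-141.89   -0.58] z 39.8 ang -1.4592 Fu -2.44 Fv 2.82 Fz 6.47 Tz -0.068 w 0.132 j6 1.34
```

```bash
r(){ python3 -c "
from h import *
rep()"; }
python3 -m crank '-0.002 0 0 0 0 0 1;-0.002 0 0 0 0 0 1;-0.002 0 0 0 0 0 1' >/dev/null; r
```

```text
t 8.03 loc mm [-141.78   -0.61] z 39.9 ang -1.4592 Fu -4.68 Fv 2.26 Fz 5.46 Tz 0.026 w 0.131 j6 1.34
```

```bash
r(){ python3 -c "
from h import *
rep()"; }
python3 -m crank '-0.002 0 0 0 0 0 1;-0.002 0 0 0 0 0 1;-0.002 0 0 0 0 0 1' >/dev/null; r
python3 -m crank '-0.001 0 0 0 0 0 1;-0.001 0 0 0 0 0 1;-0.001 0 0 0 0 0 1' >/dev/null; r
```

```text
t 8.28 loc mm [-141.65   -0.62] z 39.9 ang -1.4593 Fu -7.81 Fv 3.43 Fz 4.48 Tz 0.001 w 0.132 j6 1.34
t 8.53 loc mm [-141.6   -0.6] z 39.9 ang -1.4593 Fu -8.30 Fv 3.27 Fz 6.01 Tz -0.017 w 0.132 j6 1.34
```

```bash
r(){ python3 -c "
from h import *
rep()"; }
python3 -m crank '0 0 0 0 0 0 -0.4;0 0 0 0 0 0 -0.4;0 0 0 0 0 0 -0.4;0 0 0 0 0 0 -0.4;0 0 0 0 0 0 -0.4;0 0 0 0 0 0 -0.4' ; r
python3 -m crank '0 0 -0.2 0 0 0 -0.4;0 0 -0.4 0 0 0 -0.4;0 0 -0.5 0 0 0 -0.4;0 0 -0.5 0 0 0 -0.4;0 0 -0.5 0 0 0 -0.4' >/dev/null; r
python3 -c "
from h import *
target(0,0,.14,0.04)"
```

```text
clock: 9.03
position: [0.6099, 0.0028, 0.0389]
eef_rot: [-0.0, 0.745, -0.667, -0.0]
wrist_force: [-0.5, -0.4, -0.3]
gripper_width: 0.702
t 9.03 loc mm [-140.57   -0.42] z 38.9 ang -1.4590 Fu -0.36 Fv 0.54 Fz -0.26 Tz -0.019 w 0.702 j6 1.34
t 9.45 loc mm [-140.72   -0.89] z 140.2 ang -1.4591 Fu -0.29 Fv -0.22 Fz -0.66 Tz -0.002 w 0.698 j6 1.34
row [-7.036e-01  3.400e-03  6.000e-04] [-0.0005 -0.0006 -0.4772]
```

```bash

python3 -m crank '-0.704 0.003 0 0 0 -0.477 -0.4;-0.704 0.003 0 0 0 -0.477 -0.4;-0.704 0.003 0 0 0 -0.477 -0.4;-0.704 0.003 0 0 0 -0.477 -0.4;-0.704 0.003 0 0 0 -0.477 -0.4;-0.704 0.003 0 0 0 -0.477 -0.4;-0.704 0.003 0 0 0 -0.477 -0.4;-0.704 0.003 0 0 0 -0.477 -0.4;-0.704 0.003 0 0 0 -0.477 -0.4;-0.704 0.003 0 0 0 -0.477 -0.4;-0.704 0.003 0 0 0 -0.477 -0.4;-0.704 0.003 0 0 0 -0.477 -0.4;-0.704 0.003 0 0 0 -0.477 -0.4;-0.704 0.003 0 0 0 -0.477 -0.4;-0.704 0.003 0 0 0 -0.477 -0.4' 
python3 - <<'E'
from h import *
rep(); s=observe(); c=camera("wrist"); X=np.linalg.inv(np.array(c["hand_eye"]))
cv2.imwrite("pics/wrist2.png",c["frame"][:,:,::-1])
for n,(lx,ly,z) in dict(axis=(0,0,.067),w1=(.023,-.0016,.067),w2=(-.023,.0016,.067),pin=(-.0255,0,.039)).items():
    p=np.append(O+lx*U+ly*V,z); q=X@np.append(rot(s).inv().apply(p-s["position"]),1); print(n,c["fx"]*q[0]/q[2]+c["cx"],c["fy"]*q[1]/q[2]+c["cy"])
E
```

```text
clock: 10.7
position: [0.5934, 0.1426, 0.1382]
eef_rot: [-0.0, 1.0, 0.017, -0.001]
wrist_force: [0.2, -0.0, 0.5]
gripper_width: 0.698
t 10.70 loc mm [0.13 0.64] z 138.2 ang 0.0348 Fu -0.05 Fv -0.17 Fz 0.50 Tz -0.034 w 0.698 j6 0.07
axis 318.8735911851633 257.7700856485516
w1 318.7002373589335 224.35211301396603
w2 319.0358970800614 289.0583131546855
pin 321.26210778887554 275.2738189341109
```

View pics/wrist2.png

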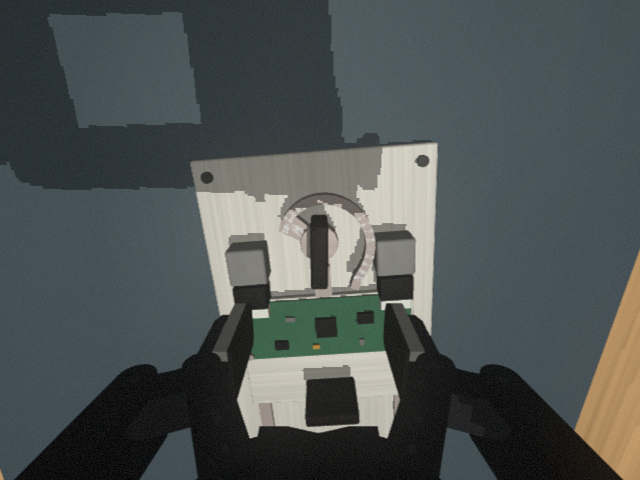

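Wing top lies at (319, 215–289), matching the prediction; the pin is in the hook's mouth and the carriage stands at the connectors.

```bash
 r(){ python3 -c "
from h import *
rep()"; }
python3 -m crank '0.003 0 0.2 0 0 0 -0.4;0.003 0 0.4 0 0 0 -0.4;0.003 0 0.468 0 0 0 -0.4;0.003 0 0.468 0 0 0 -0.4;0.003 0 0.468 0 0 0 -0.4' >/dev/null; r
python3 -m crank '0 0 0 0 0 0 1;0 0 0 0 0 0 1;0 0 0 0 0 0 1;0 0 0 0 0 0 1;0 0 0 0 0 0 1;0 0 0 0 0 0 1;0 0 0 0 0 0 1;0 0 0 0 0 0 1;0 0 0 0 0 0 1;0 0 0 0 0 0 1' 40
r
```

```text
t 11.17 loc mm [ 0.08 -0.09] z 45.3 ang 0.0376 Fu 0.23 Fv -0.37 Fz 0.42 Tz 0.002 w 0.699 j6 0.07
clock: 12.0
position: [0.5939, 0.1427, 0.0466]
eef_rot: [-0.0, 1.0, 0.02, -0.0]
wrist_force: [-9.8, -0.9, 12.9]
gripper_width: 0.133
t 12.00 loc mm [0.17 0.1 ] z 46.6 ang 0.0393 Fu 0.22 Fv 9.80 Fz 12.93 Tz 0.018 w 0.133 j6 0.07
```

```bash
 r(){ python3 -c "
from h import *
rep()"; }
python3 -m crank '-0.004 0 -0.006 0 0 0 1;-0.004 0 -0.006 0 0 0 1;-0.004 0 -0.006 0 0 0 1' >/dev/null; r
python3 -m crank '0 0 0 0 0 0.03 1;0 0 0 0 0 0.06 1;0 0 0 0 0 0.09 1;0 0 0 0 0 0.11 1;0 0 0 0 0 0.11 1;0 0 0 0 0 0.11 1' >/dev/null; r
```

```text
t 12.25 loc mm [0.17 0.23] z 46.7 ang 0.0392 Fu 1.08 Fv -4.61 Fz -5.04 Tz -0.041 w 0.129 j6 0.07
t 12.75 loc mm [0.17 0.17] z 46.7 ang -0.3069 Fu 0.86 Fv -5.47 Fz -5.36 Tz -0.074 w 0.130 j6 0.42
```

```bash
cat >> h.py <<'E'
def avg(n=6):
    T=[];F=[]
    for i in range(n):
        camera("wrist"); s=observe(); T.append(s["torque"]); F.append(s["wrist_force"])
    T=np.array(T);F=np.array(F); x=rot(s).as_matrix()[:,0]
    print("t %.2f ang %.4f Tz %.3f sd %.3f  F"%(s["clock"],np.arctan2(x[1],x[0]),T[:,2].mean(),T[:,2].std()),F.mean(0).round(1),"w %.3f j6 %.2f"%(s["gripper_width"],s["joints"][5]))
E
a(){ python3 -c "
from h import *
avg()"; }
python3 -m crank '0.001 0 0.002 0 0 0.03 1;0.001 0 0.002 0 0 0.06 1;0.001 0 0.002 0 0 0.09 1;0.001 0 0.002 0 0 0.12 1;0.001 0 0.002 0 0 0.12 1' >/dev/null; a
python3 -m crank '0 0 0 0 0 0.03 1;0 0 0 0 0 0.06 1;0 0 0 0 0 0.09 1;0 0 0 0 0 0.12 1;0 0 0 0 0 0.12 1' >/dev/null; a
```

```text
t 13.47 ang -0.6813 Tz -0.020 sd 0.036  F [ 2.8 -0.   4.3] w 0.129 j6 0.79
t 14.18 ang -1.0588 Tz -0.061 sd 0.008  F [ 3.7 -0.6  4.8] w 0.131 j6 1.17
```

```bash

a(){ python3 -c "
from h import *
avg(4)"; }
python3 -m crank '0 0 0 0 0 0.03 1;0 0 0 0 0 0.05 1;0 0 0 0 0 0.05 1' >/dev/null; a
python3 -m crank '0 0 0 0 0 0.03 1;0 0 0 0 0 0.05 1;0 0 0 0 0 0.05 1' >/dev/null; a
python3 -m crank '0 0 0 0 0 0.03 1;0 0 0 0 0 0.03 1' >/dev/null; a
```

```text
t 14.63 ang -1.2159 Tz -0.057 sd 0.021  F [ 3.7 -0.9  5.5] w 0.130 j6 1.33
t 15.08 ang -1.3729 Tz -0.055 sd 0.021  F [ 3.8 -1.4  5.3] w 0.132 j6 1.48
t 15.45 ang -1.4672 Tz -0.058 sd 0.022  F [ 4.  -1.6  5.5] w 0.129 j6 1.58
```

```bash

a(){ python3 -c "
from h import *
avg(4)"; }
python3 -m crank '0 0 0 0 0 0.03 1;0 0 0 0 0 0.04 1;0 0 0 0 0 0.04 1' >/dev/null; a
python3 -m crank '0 0 0 0 0 0.03 1;0 0 0 0 0 0.04 1;0 0 0 0 0 0.04 1' >/dev/null; a
python3 -m crank '0 0 0 0 0 0.03 1;0 0 0 0 0 0.03 1' >/dev/null; a
```

```text
t 15.90 ang -1.5929 Tz -0.066 sd 0.019  F [ 4.  -2.1  5.1] w 0.128 j6 1.70
t 16.35 ang -1.7185 Tz -0.058 sd 0.046  F [ 3.6 -2.5  5.9] w 0.131 j6 1.83
t 16.72 ang -1.8128 Tz -0.080 sd 0.030  F [ 3.9 -2.7  6. ] w 0.128 j6 1.92
```

```bash
 r(){ python3 -c "
from h import *
rep()"; }
python3 -m crank '0 0 0 0 0 0 -0.4;0 0 0 0 0 0 -0.4;0 0 0 0 0 0 -0.4;0 0 0 0 0 0 -0.4;0 0 0 0 0 0 -0.4;0 0 0 0 0 0 -0.4' >/dev/null; r
python3 -m crank '0 0 -0.15 0 0 0 -0.4;0 0 -0.25 0 0 0 -0.4;0 0 -0.25 0 0 -0.5 -0.4;0 0 -0.25 0 0 -0.5 -0.4;0 0 -0.25 0 0 -0.5 -0.4;0 0 -0.25 0 0 -0.5 -0.4;0 0 -0.25 0 0 -0.5 -0.4;0 0 -0.25 0 0 -0.5 -0.4;0 0 -0.25 0 0 -0.5 -0.4;0 0 -0.25 0 0 -0.5 -0.4;0 0 -0.25 0 0 -0.5 -0.4;0 0 -0.25 0 0 -0.5 -0.4;0 0 -0.25 0 0 -0.5 -0.4;0 0 -0.25 0 0 -0.5 -0.4;0 0 -0.25 0 0 -0.5 -0.4;0 0 -0.25 0 0 -0.5 -0.4;0 0 -0.25 0 0 -0.5 -0.4' >/dev/null; r
python3 -m crank '0 0 0 0 0 -0.5 -0.4;0 0 0 0 0 -0.5 -0.4;0 0 0 0 0 -0.5 -0.4;0 0 0 0 0 -0.5 -0.4;0 0 0 0 0 -0.5 -0.4;0 0 0 0 0 -0.5 -0.4;0 0 0 0 0 -0.5 -0.4;0 0 0 0 0 -0.5 -0.4;0 0 0 0 0 -0.5 -0.4;0 0 0 0 0 -0.5 -0.4;0 0 0 0 0 -0.5 -0.4;0 0 0 0 0 -0.5 -0.4;0 0 0 0 0 -0.5 -0.4;0 0 0 0 0 -0.5 -0.4;0 0 0 0 0 -0.5 -0.4' >/dev/null; r
python3 - <<'E'
from h import *
c=camera("wrist"); cv2.imwrite("pics/wrist3.png",c["frame"][:,:,::-1])
target(.00017,.0001,.046,1.3288)
E
```

```text
t 17.22 loc mm [0.12 0.54] z 46.0 ang -1.8140 Fu 0.54 Fv 0.90 Fz 1.12 Tz 0.053 w 0.700 j6 1.92
t 18.63 loc mm [0.08 0.49] z 96.1 ang -0.2459 Fu 0.32 Fv -0.83 Fz -0.13 Tz 0.055 w 0.698 j6 0.36
t 19.88 loc mm [0.09 0.45] z 96.1 ang 1.3228 Fu -0.55 Fv 0.06 Fz -0.16 Tz 0.019 w 0.703 j6 -1.21
row [0.001  0.0014 0.2507] [-0.     -0.     -0.0019]
```

View pics/wrist3.png

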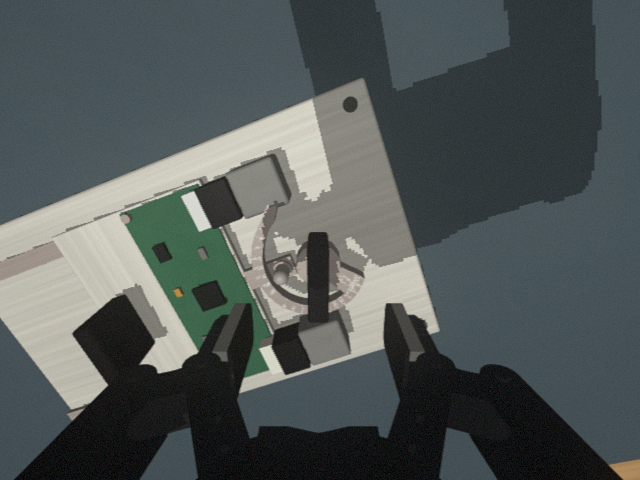

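The wing, at (318, 233–320), is vertical between the jaws. The hook lies behind the pin, which is at ≈(282,270). Regrip next.

```bash
 r(){ python3 -c "
from h import *
rep()"; }
a(){ python3 -c "
from h import *
avg(4)"; }
python3 -m crank '0.001 0.001 0.15 0 0 -0.002 -0.4;0.001 0.001 0.245 0 0 -0.002 -0.4;0.001 0.001 0.245 0 0 -0.002 -0.4;0.001 0.001 0.245 0 0 -0.002 -0.4' >/dev/null; r
python3 -m crank '0 0 0 0 0 0 1;0 0 0 0 0 0 1;0 0 0 0 0 0 1;0 0 0 0 0 0 1;0 0 0 0 0 0 1;0 0 0 0 0 0 1;0 0 0 0 0 0 1;0 0 0 0 0 0 1;0 0 0 0 0 0 1' 40 >/dev/null; r
python3 -m crank '0 0 -0.004 0 0 0.03 1;0 0 -0.004 0 0 0.04 1;0 0 -0.004 0 0 0.04 1' >/dev/null; a
python3 -m crank '0 0 0 0 0 0.03 1;0 0 0 0 0 0.04 1;0 0 0 0 0 0.04 1' >/dev/null; a
```

```text
t 20.27 loc mm [0.17 0.59] z 46.8 ang 1.3313 Fu 1.06 Fv 0.88 Fz 0.50 Tz 0.011 w 0.695 j6 -1.22
t 21.02 loc mm [-0.25 -0.15] z 48.2 ang 1.3334 Fu -3.24 Fv 3.64 Fz 7.96 Tz -0.024 w 0.128 j6 -1.22
t 21.47 ang 1.2096 Tz -0.061 sd 0.011  F [ 1.3 -5.4 -0.4] w 0.131 j6 -1.10
t 21.92 ang 1.0839 Tz -0.058 sd 0.038  F [ 1.  -5.6 -0.4] w 0.128 j6 -0.97
```

```bash

a(){ python3 -c "
from h import *
avg(4)"; }
python3 -m crank '0 0 0 0 0 0.03 1;0 0 0 0 0 0.03 1' >/dev/null; a
python3 -m crank '0 0 0 0 0 0.03 1;0 0 0 0 0 0.03 1' >/dev/null; a
python3 -m crank '0 0 0 0 0 0.03 1;0 0 0 0 0 0.03 1' >/dev/null; a
```

```text
t 22.28 ang 0.9896 Tz -0.066 sd 0.022  F [ 0.9 -6.3 -0.3] w 0.130 j6 -0.88
t 22.65 ang 0.8954 Tz -0.085 sd 0.031  F [ 0.6 -6.1 -0.1] w 0.130 j6 -0.79
t 23.02 ang 0.8011 Tz -0.071 sd 0.024  F [ 0.4 -6.8 -0.1] w 0.131 j6 -0.69
```

```bash

a(){ python3 -c "
from h import *
avg(4)"; }
python3 -m crank '0 0 0 0 0 0.03 1;0 0 0 0 0 0.03 1' >/dev/null; a
python3 -m crank '0 0 0 0 0 0.03 1;0 0 0 0 0 0.03 1' >/dev/null; a
```

```text
t 23.38 ang 0.7069 Tz -0.073 sd 0.014  F [ 0.8 -6.3  0.5] w 0.127 j6 -0.60
t 23.75 ang 0.6126 Tz -0.066 sd 0.038  F [ 0.1 -7.   0.3] w 0.128 j6 -0.50
```

Cam ≈2.64 rad, still free. Continuing.

```bash

a(){ python3 -c "
from h import *
avg(4)"; }
python3 -m crank '0 0 0 0 0 0.03 1;0 0 0 0 0 0.03 1' >/dev/null; a
python3 -m crank '0 0 0 0 0 0.03 1;0 0 0 0 0 0.03 1' >/dev/null; a
python3 -m crank '0 0 0 0 0 0.03 1;0 0 0 0 0 0.03 1' >/dev/null; a
```

```text
t 24.12 ang 0.5183 Tz -0.117 sd 0.032  F [-0.  -7.4  0.8] w 0.129 j6 -0.41
t 24.48 ang 0.4241 Tz -0.157 sd 0.019  F [-0.1 -7.5  0.8] w 0.130 j6 -0.31
t 24.85 ang 0.3297 Tz -0.227 sd 0.010  F [-1.1 -8.4  1.3] w 0.126 j6 -0.22
```

```bash

a(){ python3 -c "
from h import *
avg(8)"; }
python3 -m crank '0 0 0 0 0 0.03 1;0 0 0 0 0 0.03 1' >/dev/null; a
python3 -m crank '0 0 0 0 0 0.018 1;0 0 0 0 0 0.018 1' >/dev/null; a
```

```text
t 25.42 ang 0.2354 Tz -0.304 sd 0.022  F [-1.3 -8.5  1.4] w 0.132 j6 -0.13
t 25.98 ang 0.1791 Tz -0.125 sd 0.042  F [-0.7 -8.5  1.2] w 0.133 j6 -0.07
```

```bash
python3 - <<'E'
from h import *
avg(6)
c=camera("wrist"); cv2.imwrite("pics/wrist4.png",c["frame"][:,:,::-1])
c=camera("scene"); cv2.imwrite("pics/scene4.png",cv2.resize(c["frame"][210:350,265:435,::-1],None,fx=4.5,fy=4.2,interpolation=cv2.INTER_CUBIC))
E
```

```text
t 26.28 ang 0.1790 Tz -0.135 sd 0.025  F [-0.9 -8.6  1.2] w 0.125 j6 -0.07
```

View pics/wrist4.png

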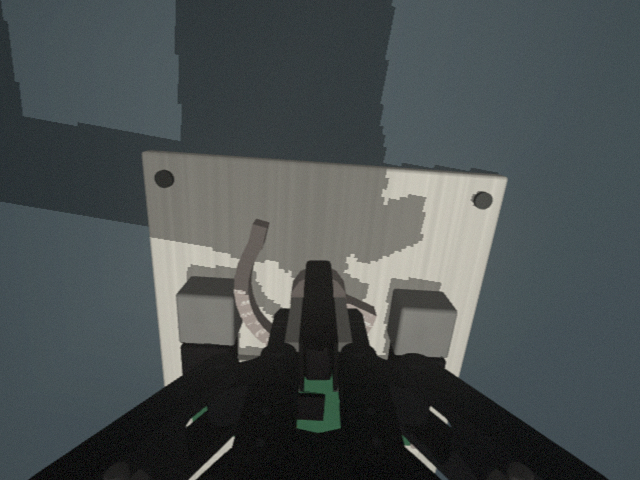

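Picture: wing at u≈318, visibly aligned with the jaws; hook tip at (260,222). I compare the hook tip's bearing with the tool's between the two wrist pictures, to tell whether the wing slipped in the jaws.

```bash
python3 - <<'E'
from h import *
s=observe(); c=camera("wrist"); H=np.array(c["hand_eye"])
def tip(u,v,z,pos,ang):
    cc,n=np.cos(ang),np.sin(ang); r=np.array([[cc,n,0],[n,-cc,0],[0,0,-1]])
    e=pos+r@H[:3,3]; d=r@(H[:3,:3]@[(u-c["cx"])/c["fx"],(v-c["cy"])/c["fy"],1]); p=e+d*(z-e[2])/d[2]; q=p[:2]-O
    b=np.arctan2(q[1],q[0]); print("r mm",np.linalg.norm(q)*1e3,"bearing rel tool",(b-ang)%(2*np.pi))
p3=np.append(O+.00009*U+.00045*V,.0961)
tip(270,207,.034,p3,1.3228); tip(274,211,.034,p3,1.3228)
tip(260,222,.034,s["position"],rot(s).as_euler('xyz')[2]*0+.179); tip(261,220,.034,s["position"],.179)
print(s["position"])
E
```

```text
r mm 46.96251718363028 bearing rel tool 2.2370583071379624
r mm 43.583788690379876 bearing rel tool 2.230464823378682
r mm 48.44541429112268 bearing rel tool 2.1745949987075512
r mm 48.95959376371261 bearing rel tool 2.1545221665337135
[0.59387124 0.14188805 0.04828386]
```

View pics/scene4.png

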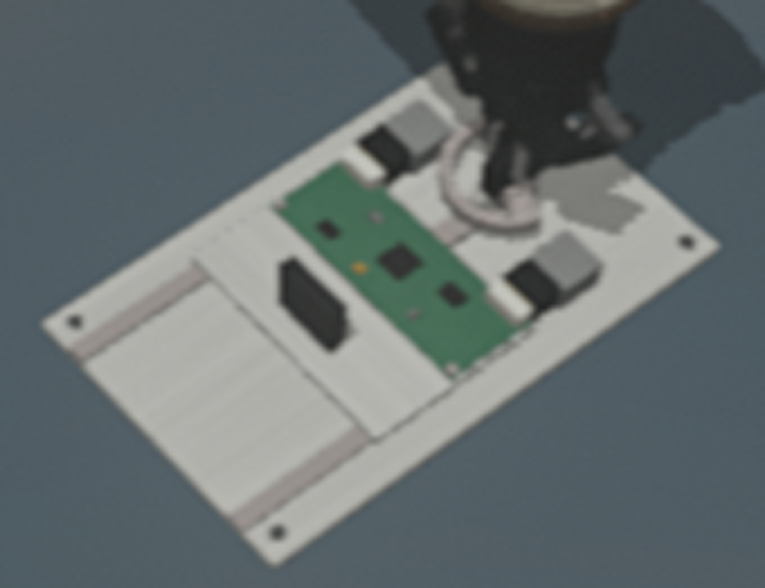

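The hook hasn't lagged behind the tool, so it isn't an evident slip; the cam may just be holding by itself with the arm unwound. I creep on very slowly.

```bash

a(){ python3 -c "
from h import *
avg(4)"; }
python3 -m crank '0 0 0 0 0 0.002 1;0 0 0 0 0 0.004 1;0 0 0 0 0 0.004 1' >/dev/null; a
python3 -m crank '0 0 0 0 0 0.002 1;0 0 0 0 0 0.004 1;0 0 0 0 0 0.004 1' >/dev/null; a
```

```text
t 26.88 ang 0.1667 Tz 0.174 sd 0.009  F [-0.7 -8.5  0.8] w 0.128 j6 -0.06
t 27.33 ang 0.1543 Tz 0.402 sd 0.022  F [-0.8 -8.1  0.7] w 0.128 j6 -0.04
```

Sign insight: after a fast step the tool overshoots and rests pulling back on the cam, so the earlier readings were minus the cam's holding torque. Creeping gives the true forward torque, now about 0.40, so no further turning. I unwind slowly and watch where the cam yields backwards, to cross-check the tightness.

```bash

a(){ python3 -c "
from h import *
avg(4)"; }
a
python3 -m crank '0 0 0 0 0 -0.002 1;0 0 0 0 0 -0.004 1;0 0 0 0 0 -0.004 1' >/dev/null; a
python3 -m crank '0 0 0 0 0 -0.002 1;0 0 0 0 0 -0.004 1;0 0 0 0 0 -0.004 1' >/dev/null; a
```

```text
t 27.53 ang 0.1543 Tz 0.412 sd 0.039  F [-0.2 -8.7  0.6] w 0.130 j6 -0.04
t 27.98 ang 0.1667 Tz 0.129 sd 0.013  F [-0.9 -8.6  0.9] w 0.130 j6 -0.06
t 28.43 ang 0.1791 Tz -0.128 sd 0.028  F [-0.9 -8.3  1.1] w 0.130 j6 -0.07
```

```bash

a(){ python3 -c "
from h import *
avg(4)"; }
python3 -m crank '0 0 0 0 0 -0.002 1;0 0 0 0 0 -0.004 1;0 0 0 0 0 -0.004 1' >/dev/null; a
python3 -m crank '0 0 0 0 0 -0.001 1;0 0 0 0 0 -0.002 1;0 0 0 0 0 -0.002 1' >/dev/null; a
```

```text
t 28.88 ang 0.1916 Tz -0.196 sd 0.006  F [-1.7 -8.5  1.4] w 0.132 j6 -0.08
t 29.33 ang 0.1978 Tz -0.207 sd 0.030  F [-1.2 -8.1  1.3] w 0.130 j6 -0.09
```

Contact with the springs began at tool angle ≈0.60. The cam is now at ≈0.195, so 0.40 rad onto the springs: 0.06 + 0.6·0.40 ≈ 0.30 N m, in the middle of the tight band. Unwind the tool's torque to zero, let go and look.

```bash
 a(){ python3 -c "
from h import *
avg(3)"; }
python3 -m crank '0 0 0 0 0 0.0015 1;0 0 0 0 0 0.003 1;0 0 0 0 0 0.003 1' >/dev/null; a
python3 -m crank '0 0 0 0 0 0 -0.4;0 0 0 0 0 0 -0.4;0 0 0 0 0 0 -0.4;0 0 0 0 0 0 -0.4;0 0 0 0 0 0 -0.4;0 0 0 0 0 0 -0.4' >/dev/null; a
python3 -m crank '0 0 -0.1 0 0 0 -0.4;0 0 -0.25 0 0 0 -0.4;0 0 -0.25 0 0 0 -0.4;0 0 -0.25 0 0 0 -0.4' >/dev/null
python3 - <<'E'
from h import *
rep(); c=camera("wrist"); cv2.imwrite("pics/wrist5.png",c["frame"][:,:,::-1])
E
```

```text
t 29.73 ang 0.1886 Tz -0.024 sd 0.010  F [-1.7 -7.9  1.2] w 0.133 j6 -0.08
t 30.38 ang 0.1872 Tz 0.013 sd 0.024  F [0.4 0.1 0. ] w 0.700 j6 -0.08
t 30.72 loc mm [ 0.21 -0.69] z 99.7 ang 0.1871 Fu 0.22 Fv -0.48 Fz -0.28 Tz -0.006 w 0.703 j6 -0.08
```

View pics/wrist5.png

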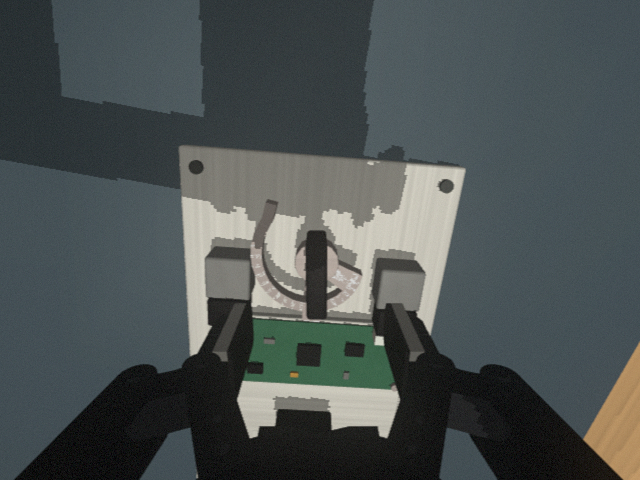

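Released: the wing at (316, 231–318) has stayed put, and the hook holds the pin. The torque readings were ambiguous, so as an independent check I lightly regrip the handle. Its position tells the spring compression, which should be 1.2–2.1 mm beyond the first contact at −141.85.

```bash
python3 -c "
from h import *
target(-.1402,-.0005,.14,-1.459)"
```

```text
row [-0.0513  0.7001 -0.2085] [-3.00e-04 -2.00e-04  5.24e-01]
```

```bash
python3 -m crank '-0.051 0.1 -0.208 0 0 0 -0.4;-0.051 0.7 -0.208 0 0 0.524 -0.4;-0.051 0.7 -0.208 0 0 0.524 -0.4;-0.051 0.7 -0.208 0 0 0.524 -0.4;-0.051 0.7 -0.208 0 0 0.524 -0.4;-0.051 0.7 -0.208 0 0 0.524 -0.4;-0.051 0.7 -0.208 0 0 0.524 -0.4;-0.051 0.7 -0.208 0 0 0.524 -0.4;-0.051 0.7 -0.208 0 0 0.524 -0.4;-0.051 0.7 -0.208 0 0 0.524 -0.4;-0.051 0.7 -0.208 0 0 0.524 -0.4;-0.051 0.7 -0.208 0 0 0.524 -0.4;-0.051 0.7 -0.208 0 0 0.524 -0.4;-0.051 0.7 -0.208 0 0 0.524 -0.4;-0.051 0.7 -0.208 0 0 0.524 -0.4;-0.051 0.7 -0.208 0 0 0.524 -0.4;-0.051 0.7 -0.208 0 0 0.524 -0.4' 20 >/dev/null
python3 -c "
from h import *
rep();target(-.1402,-.0005,.039,-1.459)"
```

```text
t 32.18 loc mm [-140.16   -0.22] z 138.9 ang -1.4551 Fu 0.02 Fv -0.31 Fz 0.23 Tz 0.079 w 0.700 j6 1.33
row [ 4.000e-04 -1.800e-03  4.997e-01] [0.0003 0.0001 0.0012]
```

```bash
r(){ python3 -c "
from h import *
rep()"; }
python3 -m crank '0 -0.002 0.2 0 0 0.001 -0.4;0 -0.002 0.4 0 0 0.001 -0.4;0 -0.002 0.495 0 0 0.001 -0.4;0 -0.002 0.495 0 0 0.001 -0.4;0 -0.002 0.495 0 0 0.001 -0.4' >/dev/null; r
python3 -m crank '0 0 0 0 0 0 1;0 0 0 0 0 0 1;0 0 0 0 0 0 1;0 0 0 0 0 0 1;0 0 0 0 0 0 1;0 0 0 0 0 0 1;0 0 0 0 0 0 1;0 0 0 0 0 0 1;0 0 0 0 0 0 1;0 0 0 0 0 0 1' 20 >/dev/null; r
```

```text
t 32.60 loc mm [-140.15   -0.54] z 40.3 ang -1.4602 Fu -1.19 Fv -0.31 Fz 1.58 Tz 0.015 w 0.702 j6 1.34
t 33.43 loc mm [-141.03   -1.43] z 41.9 ang -1.4622 Fu -5.36 Fv 1.92 Fz 6.61 Tz 0.065 w 0.136 j6 1.34
```

```bash
r(){ python3 -c "
from h import *
rep()"; }
python3 -m crank '0 0 0 0 0 0 1;0 0 0 0 0 0 1;0 0 0 0 0 0 1' 40 >/dev/null; r
python3 -m crank '0.003 0 0 0 0 0 1;0.003 0 0 0 0 0 1;0.003 0 0 0 0 0 1' >/dev/null; r
python3 -m crank '0.003 0 0 0 0 0 1;0.003 0 0 0 0 0 1;0.003 0 0 0 0 0 1' >/dev/null; r
```

```text
t 33.68 loc mm [-141.     -1.41] z 41.9 ang -1.4622 Fu -6.97 Fv 1.84 Fz 7.82 Tz 0.118 w 0.131 j6 1.34
t 33.93 loc mm [-141.17   -1.44] z 42.0 ang -1.4622 Fu -2.43 Fv 1.60 Fz 7.41 Tz 0.137 w 0.133 j6 1.34
t 34.18 loc mm [-141.25   -1.39] z 41.9 ang -1.4620 Fu 2.91 Fv 1.70 Fz 9.31 Tz 0.110 w 0.128 j6 1.34
```

```bash
python3 -m crank '0 0 0 0 0 0 -0.4;0 0 0 0 0 0 -0.4;0 0 0 0 0 0 -0.4;0 0 0 0 0 0 -0.4;0 0 0 0 0 0 -0.4;0 0 -0.2 0 0 0 -0.4;0 0 -0.3 0 0 0 -0.4;0 0 -0.3 0 0 0 -0.4;0 0 -0.3 0 0 0 -0.4' >/dev/null
python3 -c "
from h import *
rep();target(.0001,.0,.1,.187)"
```

```text
t 34.93 loc mm [-141.53   -1.36] z 101.7 ang -1.4623 Fu 0.06 Fv 0.55 Fz -0.06 Tz -0.021 w 0.701 j6 1.34
row [-0.7082  0.0081  0.0082] [-4.00e-04 -7.00e-04 -5.25e-01]
```

```bash
r(){ python3 -c "
from h import *
rep()"; }
python3 -m crank '-0.708 0.008 0 0 0 -0.525 -0.4;-0.708 0.008 0 0 0 -0.525 -0.4;-0.708 0.008 0 0 0 -0.525 -0.4;-0.708 0.008 0 0 0 -0.525 -0.4;-0.708 0.008 0 0 0 -0.525 -0.4;-0.708 0.008 0 0 0 -0.525 -0.4;-0.708 0.008 0 0 0 -0.525 -0.4;-0.708 0.008 0 0 0 -0.525 -0.4;-0.708 0.008 0 0 0 -0.525 -0.4;-0.708 0.008 0 0 0 -0.525 -0.4;-0.708 0.008 0 0 0 -0.525 -0.4;-0.708 0.008 0 0 0 -0.525 -0.4;-0.708 0.008 0 0 0 -0.525 -0.4;-0.708 0.008 0 0 0 -0.525 -0.4;-0.708 0.008 0 0 0 -0.525 -0.4;-0.708 0.008 0 0 0 -0.525 -0.4' >/dev/null; r
python3 -m crank '0 0 0.15 0 0 0 -0.4;0 0 0.27 0 0 0 -0.4;0 0 0.27 0 0 0 -0.4;0 0 0.27 0 0 0 -0.4' >/dev/null; r
python3 -m crank '0 0 0 0 0 0 1;0 0 0 0 0 0 1;0 0 0 0 0 0 1;0 0 0 0 0 0 1;0 0 0 0 0 0 1;0 0 0 0 0 0 1;0 0 0 0 0 0 1;0 0 0 0 0 0 1;0 0 0 0 0 0 1' 40 >/dev/null; r
```

```text
t 36.27 loc mm [0.18 0.8 ] z 99.9 ang 0.1830 Fu -0.24 Fv 1.19 Fz -0.70 Tz -0.013 w 0.697 j6 -0.07
t 36.60 loc mm [0.22 1.18] z 45.9 ang 0.1848 Fu -0.39 Fv -0.84 Fz 0.33 Tz 0.054 w 0.700 j6 -0.08
t 37.35 loc mm [0.21 0.24] z 47.7 ang 0.1868 Fu 0.28 Fv 2.81 Fz 8.90 Tz -0.006 w 0.128 j6 -0.08
```

```bash
 a(){ python3 -c "
from h import *
avg(3)"; }
a
python3 -m crank '0 0 0 0 0 0.001 1;0 0 0 0 0 0.002 1;0 0 0 0 0 0.002 1' >/dev/null; a
python3 -m crank '0 0 0 0 0 0.001 1;0 0 0 0 0 0.002 1;0 0 0 0 0 0.002 1' >/dev/null; a
```

```text
t 37.50 ang 0.1868 Tz 0.012 sd 0.010  F [-2.8 -0.8  8.1] w 0.129 j6 -0.08
t 37.90 ang 0.1806 Tz 0.180 sd 0.012  F [-3.2 -0.6  7.8] w 0.127 j6 -0.07
t 38.30 ang 0.1745 Tz 0.259 sd 0.019  F [-2.9 -0.4  7.7] w 0.131 j6 -0.06
```

```bash
 a(){ python3 -c "
from h import *
avg(3)"; }
python3 -m crank '0 0 0 0 0 0.001 1;0 0 0 0 0 0.001 1' >/dev/null; a
python3 -m crank '0 0 0 0 0 0.001 1;0 0 0 0 0 0.001 1' >/dev/null; a
```

```text
t 38.62 ang 0.1714 Tz 0.355 sd 0.026  F [-2.6 -0.6  8.1] w 0.130 j6 -0.06
t 38.93 ang 0.1683 Tz 0.389 sd 0.018  F [-2.2 -0.7  7.4] w 0.131 j6 -0.06
```

Static creep again shows ≥0.39 without yielding, so I read the torque while actually moving: back off 0.15 rad slowly, then re-advance at constant slow speed, no further than before.

```bash
 r(){ python3 -c "
from h import *
rep()"; }
python3 -m crank '0 0 0 0 0 -0.004 1;0 0 0 0 0 -0.008 1;0 0 0 0 0 -0.012 1;0 0 0 0 0 -0.016 1;0 0 0 0 0 -0.02 1;0 0 0 0 0 -0.024 1' >/dev/null; r
python3 -m crank '0 0 0 0 0 -0.004 1;0 0 0 0 0 -0.008 1;0 0 0 0 0 -0.012 1' >/dev/null; r
python3 -m crank '0 0 0 0 0 -0.004 1;0 0 0 0 0 -0.008 1;0 0 0 0 0 -0.012 1' >/dev/null; r
echo fwd
python3 -m crank '0 0 0 0 0 0.004 1;0 0 0 0 0 0.008 1;0 0 0 0 0 0.012 1' >/dev/null; r
python3 -m crank '0 0 0 0 0 0.004 1;0 0 0 0 0 0.008 1' >/dev/null; r
python3 -m crank '0 0 0 0 0 0.004 1;0 0 0 0 0 0.008 1' >/dev/null; r
python3 -m crank '0 0 0 0 0 0.004 1;0 0 0 0 0 0.008 1' >/dev/null; r
```

```text
t 39.43 loc mm [0.25 0.3 ] z 47.7 ang 0.2438 Fu -0.10 Fv 4.19 Fz 8.80 Tz -0.214 w 0.129 j6 -0.13
t 39.68 loc mm [0.25 0.29] z 47.7 ang 0.2815 Fu 0.55 Fv 3.40 Fz 8.54 Tz -0.189 w 0.131 j6 -0.17
t 39.93 loc mm [0.28 0.33] z 47.7 ang 0.3193 Fu -0.05 Fv 4.47 Fz 8.26 Tz -0.176 w 0.131 j6 -0.21
fwd
t 40.18 loc mm [0.24 0.23] z 47.7 ang 0.2807 Fu -0.43 Fv 3.11 Fz 8.19 Tz 0.398 w 0.128 j6 -0.17
t 40.35 loc mm [0.24 0.23] z 47.7 ang 0.2557 Fu -0.50 Fv 3.24 Fz 7.52 Tz 0.374 w 0.134 j6 -0.15
t 40.52 loc mm [0.24 0.21] z 47.7 ang 0.2306 Fu -0.77 Fv 3.09 Fz 7.44 Tz 0.456 w 0.129 j6 -0.12
t 40.68 loc mm [0.21 0.19] z 47.7 ang 0.2054 Fu 0.22 Fv 2.97 Fz 6.75 Tz 0.460 w 0.130 j6 -0.10
```

Moving forward torque is ≈0.45 N m at this angle (−0.2 backwards): tighter than the 0.25–0.4 band, though under 0.5. I ease the cam back and come up again to ≈0.33, reading on the move.

```bash
 r(){ python3 -c "
from h import *
rep()"; }
python3 -m crank '0 0 0 0 0 -0.006 1;0 0 0 0 0 -0.012 1;0 0 0 0 0 -0.018 1;0 0 0 0 0 -0.024 1;0 0 0 0 0 -0.03 1;0 0 0 0 0 -0.036 1;0 0 0 0 0 -0.042 1;0 0 0 0 0 -0.048 1;0 0 0 0 0 -0.054 1;0 0 0 0 0 -0.06 1;0 0 0 0 0 -0.066 1;0 0 0 0 0 -0.072 1;0 0 0 0 0 -0.078 1;0 0 0 0 0 -0.084 1;0 0 0 0 0 -0.09 1;0 0 0 0 0 -0.096 1' >/dev/null; r
echo fwd
python3 -m crank '0 0 0 0 0 0.004 1;0 0 0 0 0 0.008 1;0 0 0 0 0 0.012 1' >/dev/null; r
python3 -m crank '0 0 0 0 0 0.004 1' >/dev/null; r
python3 -m crank '0 0 0 0 0 0.004 1' >/dev/null; r
python3 -m crank '0 0 0 0 0 0.004 1' >/dev/null; r
python3 -m crank '0 0 0 0 0 0.004 1' >/dev/null; r
```

```text
t 42.02 loc mm [0.29 0.37] z 47.7 ang 0.5082 Fu 0.60 Fv 4.74 Fz 7.69 Tz -0.084 w 0.132 j6 -0.40
fwd
t 42.27 loc mm [0.3  0.38] z 47.7 ang 0.4691 Fu 0.42 Fv 4.22 Fz 8.89 Tz 0.110 w 0.125 j6 -0.36
t 42.35 loc mm [0.26 0.36] z 47.7 ang 0.4565 Fu -0.39 Fv 3.99 Fz 9.61 Tz 0.177 w 0.126 j6 -0.35
t 42.43 loc mm [0.26 0.34] z 47.7 ang 0.4440 Fu 0.17 Fv 4.01 Fz 9.04 Tz 0.188 w 0.133 j6 -0.33
t 42.52 loc mm [0.27 0.34] z 47.7 ang 0.4314 Fu 0.65 Fv 4.00 Fz 9.09 Tz 0.237 w 0.130 j6 -0.32
t 42.60 loc mm [0.26 0.3 ] z 47.7 ang 0.4189 Fu 0.67 Fv 3.67 Fz 9.01 Tz 0.176 w 0.128 j6 -0.31
```

```bash
 r(){ python3 -c "
from h import *
rep()"; }
python3 -m crank '0 0 0 0 0 0.004 1' >/dev/null; r
python3 -m crank '0 0 0 0 0 0.004 1' >/dev/null; r
python3 -m crank '0 0 0 0 0 0.004 1' >/dev/null; r
python3 -m crank '0 0 0 0 0 0.004 1' >/dev/null; r
python3 -m crank '0 0 0 0 0 0.004 1' >/dev/null; r
```

```text
t 42.68 loc mm [0.24 0.31] z 47.7 ang 0.4064 Fu 0.30 Fv 2.59 Fz 8.80 Tz 0.208 w 0.128 j6 -0.30
t 42.77 loc mm [0.24 0.31] z 47.7 ang 0.3937 Fu -0.04 Fv 3.52 Fz 8.78 Tz 0.252 w 0.131 j6 -0.28
t 42.85 loc mm [0.26 0.32] z 47.7 ang 0.3812 Fu -0.05 Fv 4.58 Fz 8.41 Tz 0.235 w 0.131 j6 -0.27
t 42.93 loc mm [0.28 0.3 ] z 47.7 ang 0.3687 Fu -0.26 Fv 3.19 Fz 8.55 Tz 0.293 w 0.131 j6 -0.26
t 43.02 loc mm [0.25 0.3 ] z 47.7 ang 0.3561 Fu 0.27 Fv 2.83 Fz 7.90 Tz 0.309 w 0.126 j6 -0.25
```

```bash
 r(){ python3 -c "
from h import *
rep()"; }
a(){ python3 -c "
from h import *
avg(4)"; }
python3 -m crank '0 0 0 0 0 0.004 1' >/dev/null; r
python3 -m crank '0 0 0 0 0 0.003 1' >/dev/null; r
python3 -m crank '0 0 0 0 0 0.001 1;0 0 0 0 0 0.001 1' >/dev/null; a
```

```text
t 43.10 loc mm [0.27 0.28] z 47.7 ang 0.3436 Fu 0.68 Fv 2.81 Fz 7.95 Tz 0.258 w 0.130 j6 -0.23
t 43.18 loc mm [0.24 0.29] z 47.7 ang 0.3340 Fu -0.08 Fv 2.36 Fz 8.66 Tz 0.282 w 0.133 j6 -0.22
t 43.55 ang 0.3315 Tz 0.223 sd 0.020  F [-3.5 -0.   8.2] w 0.133 j6 -0.22
```

Moving torque is ≈0.30–0.33 N m here. Relax, release and rise clear.

```bash
 r(){ python3 -c "
from h import *
rep()"; }
python3 -m crank '0 0 0 0 0 -0.002 1;0 0 0 0 0 -0.003 1;0 0 0 0 0 -0.003 1' >/dev/null; r
python3 -m crank '0 0 0 0 0 0 -0.4;0 0 0 0 0 0 -0.4;0 0 0 0 0 0 -0.4;0 0 0 0 0 0 -0.4;0 0 0 0 0 0 -0.4;0 0 -0.1 0 0 0 -0.4;0 0 -0.25 0 0 0 -0.4;0 0 -0.4 0 0 0 -0.4;0 0 -0.5 0 0 0 -0.4;0 0 -0.5 0 0 0 -0.4;0 0 -0.5 0 0 0 -0.4' >/dev/null; r
python3 - <<'E'
from h import *
c=camera("wrist"); cv2.imwrite("pics/wrist6.png",c["frame"][:,:,::-1])
E
```

```text
t 43.80 loc mm [0.27 0.31] z 47.7 ang 0.3411 Fu -0.08 Fv 3.68 Fz 9.06 Tz 0.055 w 0.131 j6 -0.23
t 44.72 loc mm [0.2  0.11] z 147.5 ang 0.3409 Fu -0.09 Fv -0.01 Fz -0.34 Tz -0.027 w 0.699 j6 -0.23
```

View pics/wrist6.png

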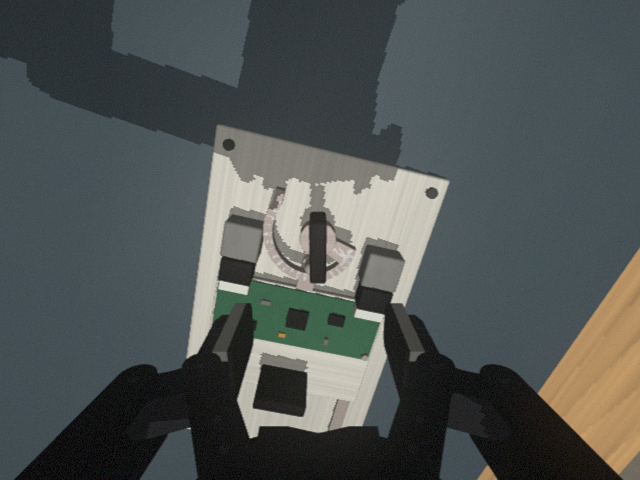

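The arm is clear. The wing at (317, 212–282) is still where I left it, the hook is round the pin, and the carriage is on both connectors. Handing in.

```bash
python3 -c "
from rig import hand_in
print(hand_in())"
```

```text
the job is handed in; nothing more can be done
None
```

The carriage is in on both spring connectors and the cam holds it drawn in. I felt about 0.30 N m at the final angle, inside the 0.25–0.4 band. I handed in at about 45 s with the gripper open and well clear.

- **Carriage:** I slid it in by its handle until the connectors resisted. I stopped at about 8 N in all, roughly 6 N of it on the springs.
- **Cam:** I turned the wing clockwise with one regrip, to about 2.9 rad by my estimate. In the last picture the wing had not moved after I let go, the hook was round the pin, and the carriage stood on both connectors. The bystanders were never approached, but I took no last picture of them.

Some things went less cleanly or did not agree:

- **Overshot the tight band:** after fast steps the torque read at rest was misleading, and I first turned the cam too far. Read while moving slowly, that point took about 0.45 N m, with a highest reading of 0.46. That is over 0.4 but under the 0.5 limit; brief peaks during the fast steps were not measured. I then eased the cam back and came up again to where it is now.
- **Final torque is noisy:** the last readings on the move ran from 0.26 to 0.31 N m. Extrapolating from an earlier pass suggested about 0.35.
- **Handle check disagreed:** before easing back, I regripped the handle to judge spring compression. It showed only about 0.7 mm, less than the torque implied. I did not resolve this and went by the torque.

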